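# Check test-head collars with a plug gauge

## Task

Two bored aluminium collars for the test heads must be checked with the steel plug gauge that hangs in its black stand. First put the gauge, nose down, into the collar whose bore lets it pass, fully home on its flange, and leave it standing there with that collar left where it stands; then set the other collar, whose bore is too small for the gauge, upright in the grey reject tray. The solid round blank without a bore is not part of the job.

Things in the scene. Friction and masses are not known exactly. Their poses are not given: they have to be found in the camera images.
- gauge_handle (a point): Round steel plug gauge, upright, 106 mm tall, 0.4 kg; point: middle of its handle (24 mm dia., 60 tall), z up. Underside of the 44 mm flange (6 thick) is 36 mm below the point; nose tip 76 mm below. Plug 28 mm dia., 40 long, its last 16 tapering to 12. Starts hung by the flange in the open hole of a fixed black stand (80 x 80, 50 high), robot's left or right; lifts straight out.
- wide_collar_mid (a point): Loose plain aluminium collar, 0.2 kg, outer dia. 56 mm, 48 tall, standing on the table, with the wider bore: 34 mm, right through. The gauge passes until its flange rests on the top. Point: on the axis, half-way up; z up along the axis.
- narrow_collar_mid (a point): Loose plain aluminium collar, 0.27 kg, same outside (dia. 56 mm, 48 tall), standing on the table, narrower bore: 22 mm, right through; the gauge sticks in it. Point: on the axis, half-way up; z up. A solid blank of the same outside size stands about too; which of the three stands where varies.
- reject_tray: Fixed open grey plastic tray, 150 x 150 mm outside, 30 high, walls and floor 5 thick. Origin: centre of its underside, on the table; x and y along its sides, z up. On the other side (left or right) from the gauge stand.
Mind the look-alikes: they are no part of the job. Leave any green or yellow look-alike of the part that bears narrow_collar_mid alone.

How it is judged:
On the way, in this order (a step that is already met when the one before it is completed fails the run):
1. the gauge is fully home in the wide-bored collar, while the narrow-bored one is not yet in the tray (horizontal distance between gauge_handle and wide_collar_mid below 0.01 m and z of gauge_handle in the frame of wide_collar_mid below 0.066 m and angle between gauge_handle's own z axis and vertical below 0.17 rad and horizontal distance between narrow_collar_mid and reject_tray above 0.08 m), for 0.2 s.
2. the narrow-bored collar is in the reject tray (horizontal distance between narrow_collar_mid and reject_tray below 0.06 m and z of narrow_collar_mid in the frame of reject_tray below 0.039 m), for 0.2 s.
At the end, for the whole second after the job is handed in: Gauge upright (10 deg) in the wide-bored collar, within 10 mm of its axis, flange within 6 mm of its top; that collar upright, within 50 mm of its start; narrow-bored collar upright (10 deg) in the tray, within 10 mm of its floor and 60 mm of its centre (all of step 2 and horizontal distance between gauge_handle and wide_collar_mid below 0.01 m and z of gauge_handle in the frame of wide_collar_mid below 0.066 m and angle between each of gauge_handle, wide_collar_mid, narrow_collar_mid's own z axis and vertical below 0.17 rad and distance of wide_collar_mid from where it was at the start of the episode below 0.05 m); the robot touches nothing.
It also fails if it takes over 64 s, if anything falls off the work surface, if the arm or the gripper's body presses on something with over 40 N, if the wrist force passes 120 N, or if a joint passes its speed limit or range.

## Robot

A 6-joint arm with a two-finger parallel gripper is mounted at the origin on the work surface. World frame = base frame: x ahead of the robot, y to its left, z up, the work surface at z = 0. Lengths are in m, angles in rad, forces in N, time in s.
With the tool pointing down it reaches from about 0.35 to 0.775 m from the base axis. Payload 7.3 kg.
Tool frame: the origin (TCP) lies on the centre line of the jaws, within the pads' length; the fingertips stand 17 mm ahead of it and the grasp point (between the pads) lies 2 mm behind it (robot.tip_extent is the distance from the TCP to the fingertips, in m); z points along the fingers, y is the line along which they close (so a half turn about z gives the same grasp; the last joint's range is limited). The gripper opens to 92 mm and grips with 3 to 60 N. Pads are 19 mm wide; open, the fingers measure 130 mm over their backs; the gripper's body (75 mm by 190 mm) begins 47 mm behind the grasp point.
Start: joints at [-1.482, 0.342, 1.524, -0, 1.275, -0.146], TCP at [0.122, -0.511, 0.244] pointing down, gripper open.
Joint ranges: [-2.53, 2.53], [-0.77, 2.02], [0.04, 2.7], [-1, 4.14], [0.28, 2.66], [-3.11, 3.11]. Speed limits (rad/s): [2.57, 2.57, 3.14, 3.14, 3.14, 3.14].

## Interface

Orientations are given as [roll, pitch, yaw] about the fixed x, y, z axes, in that order (R = Rz(yaw) Ry(pitch) Rx(roll)).
In Python, from cell import robot gives the robot as it stands.
- The arm moves only by the tool step_arm, never from a script. Its argument "motion" is a list of rows, each a list of 2 entries, a list of its own where there are three numbers: the shift along the tool's x, y, z in units of 60 mm (1.0 is 60 mm), then the turn about the tool's z in rad. In form: [[[x, y, z], spin], ...]. A call has 1 to 10 rows; each row is the pose to reach, as a shift and turn from the pose commanded when the call began, along the tool's axes at that moment; what a row does not reach only later rows make up. A row lasts 1/8 s, in which the tool goes at most 62.5 mm and 10.7 degrees, less where a joint would pass 70% of its speed; a pose out of reach is approached as far as the arm can. A call with a gripper value outside its range is refused whole. "hand" is the closure in counts, from 0 (fully open) to 255 (shut), set as the call begins (left out, the last holds). The fingers move at their own pace and stop on an object; "squeeze" is the grip in N (left out, the last holds). Time passes only in rows, so rows that repeat a pose let the fingers close. It gives the time, the measured TCP pose, the force, the opening and the grip force at its end, in the units of the state.
- robot.observe(): the state, without advancing time (a new reading comes with each control period).
- robot.read_camera(name): name is "scene" or "side" or "wrist"; returns a dict with "pixels" (384x512x3 uint8, red, green, blue), "intrinsics" (3x3 intrinsics, pixels), "k1" (the pictures are not rectified: a ray, as slopes to the right and down, at radius r is drawn at 1 + k1 r^2 times it, then the intrinsics apply), "xyz" and "rotation" of the camera in the world; the wrist camera has in their place "T_tool_cam" (4x4, takes a point from camera to tool coordinates, whose origin is the TCP and whose axes are the flange's). Camera axes: x right, y up, looking along -z (the intrinsics and any distortion apply to the point x, -y, -z); pixel columns grow to the right and rows downward; lengths in m; the calibration is good to about 2 mm. A picture is of the moment at which its call begins: read the wrist's pose just before it. There is no depth.
- robot.hand_in(): hands the job in; it is judged then, once.
The state is a dict: "time": time; "qpos": joint angles; "qvel": joint speeds; "joint_efforts": joint torques, N m; "tool_pos": TCP position; "tool_rot": TCP orientation; "contact_force": force on the tool from outside, world axes, zero at the start; "torque": the same for the moment, N m; "opening": finger opening in m; "grip_force": force on a finger pad.
Only numpy, scipy, OpenCV 4.12 (cv2) and the standard library are available. Lean on these libraries where they do the work, as an engineer would, in place of code of your own. Each camera call takes 0.05 s, during which the arm holds its last target. There are 200 camera calls.

## Working session

There is one attempt and no reset: what is moved stays moved. The work goes in short steps, Python scripts to look and compute and a tool call to move; the robot and the scene stay as the last step left them, time stands still between calls to the robot, and variables do not carry over. Pictures are saved under pics/ and viewed, at most 10 in all, crops included, and the job is handed in when it is done.

Besides the shell and the picture viewer there is one more tool, called after "Request:" as name(argument=value, ...) on one line, values as JSON. step_arm: Moves the arm, as the interface text tells. Its arguments: {"type":"object","properties":{"motion":{"type":"array"},"hand":{"type":"number"},"squeeze":{"type":"number"}},"required":["motion"]}

```bash
mkdir -p pics; ls; python3 - <<'E'
from cell import robot
import cv2,numpy as np
s=robot.observe(); print({k:np.round(v,3) for k,v in s.items()})
ims=[]
for n in("scene","side"):
    c=robot.read_camera(n); print(n,np.round(c["intrinsics"],1).tolist(),c["k1"],np.round(c["xyz"],3),np.round(c["rotation"],3).tolist())
    ims.append(c["pixels"]); cv2.imwrite(f"pics/{n}.png",c["pixels"][:,:,::-1])
E
```

```text
pics
{'time': np.float64(0.0), 'qpos': array([-1.482,  0.343,  1.525,  0.   ,  1.275, -0.146]), 'qvel': array([ 0.002,  0.002,  0.001, -0.   , -0.001, -0.003]), 'joint_efforts': array([ 2.0000e-03, -4.3124e+01, -2.4422e+01,  7.2000e-02,  5.6000e-02,
       -0.0000e+00]), 'tool_pos': array([ 0.122, -0.51 ,  0.243]), 'tool_rot': array([-3.14 , -0.   ,  0.235]), 'contact_force': array([ 1.349, -0.212, -0.642]), 'torque': array([-0.015, -0.054, -0.014]), 'grip_force': np.float64(0.0), 'opening': np.float64(0.091)}
scene [[357.9, 0.0, 259.8], [0.0, 357.9, 187.7], [0.0, 0.0, 1.0]] -0.009282372116118655 [1.242 0.206 0.528] [1.001, -0.01, 1.841]
side [[422.3, 0.0, 258.0], [0.0, 422.3, 194.0], [0.0, 0.0, 1.0]] -0.10939764294252279 [0.084 0.668 0.764] [0.884, -0.019, -2.502]
```

View pics/scene.png

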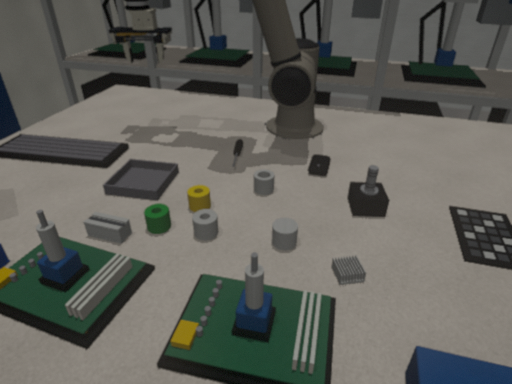

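View pics/side.png

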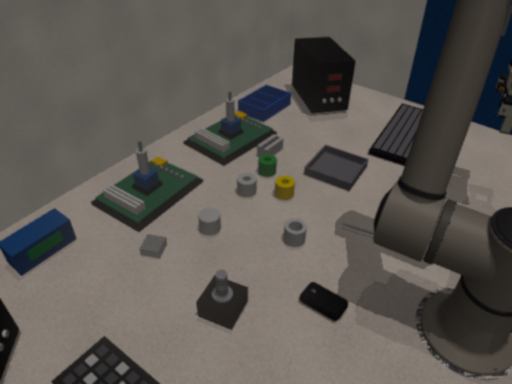

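The scene view shows three grey cylinders at (264,182), (205,225) and (285,234), and the gauge in its stand at (370,195). It also shows the tray at (143,179), plus green (158,218) and yellow (199,197) look-alikes. The side view shows the same cylinders at (295,232), (247,184) and (209,221). I'll confirm which bore is which in one enlarged crop.

```bash
cat > h.py <<'E'
import cv2,numpy as np
from scipy.spatial.transform import Rotation as R
from cell import robot
def ray(c,uv,T=None):
    """origin, direction (world) of pixel uv; T = camera pose 4x4 for the wrist"""
    K=np.array(c["intrinsics"],float)
    p=cv2.undistortPoints(np.array([[uv]],float),K,np.array([c["k1"],0,0,0,0.]))[0,0]
    d=np.array([p[0],-p[1],-1])
    if T is None: return np.array(c["xyz"]),R.from_euler("xyz",c["rotation"]).as_matrix()@d
    return T[:3,3],T[:3,:3]@d
def plane(c,uv,z,T=None):
    o,d=ray(c,uv,T); return o+d*(z-o[2])/d[2]
def proj(c,P,T=None):
    if T is None: M,o=R.from_euler("xyz",c["rotation"]).as_matrix(),np.array(c["xyz"])
    else: M,o=T[:3,:3],T[:3,3]
    q=M.T@(np.array(P)-o); s=np.array([q[0],-q[1]])/-q[2]; s*=1+c["k1"]*(s@s)
    K=np.array(c["intrinsics"]); return K[:2,:2]@s+K[:2,2]
def wrist():
    s=robot.observe(); c=robot.read_camera("wrist"); W=np.eye(4)
    W[:3,:3]=R.from_euler("xyz",s["tool_rot"]).as_matrix(); W[:3,3]=s["tool_pos"]
    return c,W@np.array(c["T_tool_cam"]),s
E
python3 - <<'E'
from h import *
S=cv2.imread("pics/scene.png");D=cv2.imread("pics/side.png")
f=lambda I,u,v:cv2.resize(I[v-25:v+25,u-25:u+25],(260,260),interpolation=cv2.INTER_CUBIC)
cv2.imwrite("pics/crop1.png",np.vstack([np.hstack([f(S,*p) for p in((264,182),(205,225),(285,234))]),np.hstack([f(D,*p) for p in((295,232),(247,184),(209,221))])]))
cs=robot.read_camera("scene");cd=robot.read_camera("side")
for a,b in(((264,175),(295,225)),((205,216),(247,178)),((285,226),(209,213))): print(plane(cs,a,.048).round(3),plane(cd,b,.048).round(3))
print("tray",plane(cs,(143,176),.03).round(3),plane(cd,(337,164),.03).round(3))
print("gauge top",plane(cs,(373,168),.12).round(3),plane(cd,(222,273),.12).round(3))
E
```

```text
[0.455 0.004 0.048] [ 0.45  -0.     0.048]
[ 0.664 -0.075  0.048] [ 0.661 -0.078  0.048]
[0.649 0.102 0.048] [0.646 0.097 0.048]
tray [ 0.524 -0.316  0.03 ] [ 0.504 -0.321  0.03 ]
gauge top [0.47 0.27 0.12] [0.452 0.27  0.12 ]
```

View pics/crop1.png

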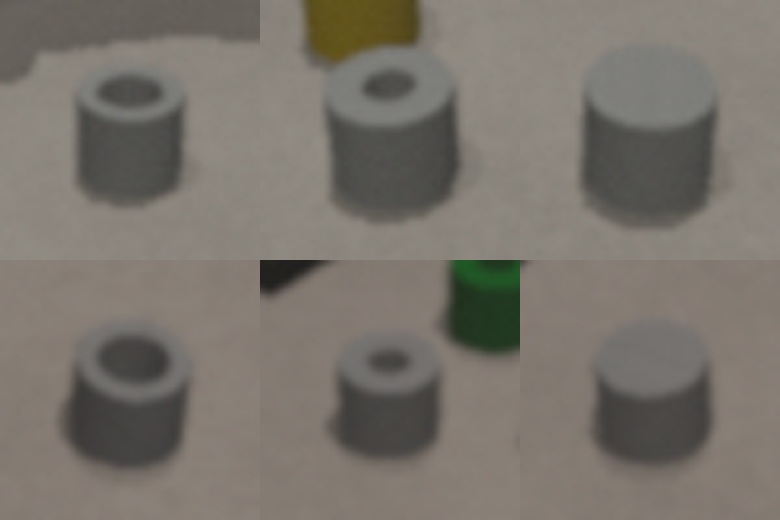

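The crop settles it. (264,182) has the large bore, so it is the wide collar at about (0.453, 0.002). (205,225) has the small bore, so it is the narrow collar at about (0.662, -0.076). (285,234) is the solid blank. The green and yellow look-alikes are left alone.

```bash
cat >> h.py <<'E'
def go(x,y,z,yaw=None):
    """shift (60 mm units, tool axes) and spin from the measured pose to a world target"""
    s=robot.observe(); M=R.from_euler("xyz",s["tool_rot"]); y0=s["tool_rot"][2]
    d=M.inv().apply(np.array([x,y,z])-s["tool_pos"])/.06
    sp=0 if yaw is None else -((yaw-y0+np.pi)%(2*np.pi)-np.pi)
    print("pos",np.round(s["tool_pos"],4),"yaw",round(y0,3),"shift",d.round(3),"spin",round(sp,3))
E
python3 - <<'E'
from h import *
c,T,s=wrist(); print(np.round(c["T_tool_cam"],3).tolist(),np.round(c["intrinsics"],1).tolist(),c["k1"])
cs=robot.read_camera("scene");cd=robot.read_camera("side")
for a,b in(((199,190),(285,181)),((158,208),(267,156))): print(plane(cs,a,.048).round(3),plane(cd,b,.048).round(3))
for p in ((304,166),(337,147),(368,159),(348,188)): print("tray side",plane(cd,p,.03).round(3))
for p in ((106,183),(132,161),(179,164),(160,195)): print("tray scene",plane(cs,p,.03).round(3))
go(.42,-.08,.26,0.235)
E
```

```text
[[-0.0, 0.967, 0.255, 0.068], [1.0, 0.001, -0.001, 0.001], [-0.001, 0.255, -0.967, -0.141], [0.0, 0.0, 0.0, 1.0]] [[307.2, 0.0, 252.1], [0.0, 307.2, 186.2], [0.0, 0.0, 1.0]] 0.01733170420935133
[ 0.57  -0.13   0.048] [ 0.569 -0.133  0.048]
[ 0.666 -0.189  0.048] [ 0.68  -0.202  0.048]
tray side [ 0.577 -0.25   0.03 ]
tray side [ 0.549 -0.406  0.03 ]
tray side [ 0.44  -0.406  0.03 ]
tray side [ 0.423 -0.236  0.03 ]
tray scene [ 0.583 -0.39   0.03 ]
tray scene [ 0.457 -0.391  0.03 ]
tray scene [ 0.435 -0.253  0.03 ]
tray scene [ 0.594 -0.227  0.03 ]
pos [ 0.1221 -0.5105  0.2436] yaw 0.235 shift [ 6.497 -5.824 -0.272] spin -0.0
```

Request:
step_arm(motion=[[[6.5,-5.8,-0.3],0],[[6.5,-5.8,-0.3],0],[[6.5,-5.8,-0.3],0],[[6.5,-5.8,-0.3],0],[[6.5,-5.8,-0.3],0],[[6.5,-5.8,-0.3],0],[[6.5,-5.8,-0.3],0],[[6.5,-5.8,-0.3],0],[[6.5,-5.8,-0.3],0],[[6.5,-5.8,-0.3],0]])

```text
time: 1.6
tool_pos: [0.421, -0.0802, 0.2617]
tool_rot: [3.141, -0.0, 0.238]
contact_force: [0.3, -0.2, -0.8]
opening: 0.0923
grip_force: 0.0
```

```bash
python3 - <<'E'
from h import *
go(.44,0.01,.26,0.235)
go(.44,0.13,.26,0.0)
E
```

```text
pos [ 0.421  -0.0802  0.2617] yaw 0.238 shift [ 0.662 -1.386  0.028] spin 0.003
pos [ 0.421  -0.0802  0.2617] yaw 0.238 shift [ 1.134 -3.329  0.028] spin 0.238
```

Request:
step_arm(motion=[[[0.66,-1.39,0],0.238],[[0.66,-1.39,0],0.238],[[0.66,-1.39,0],0.238],[[0.66,-1.39,0],0.238]])

```text
time: 2.1
tool_pos: [0.4393, 0.0078, 0.2616]
tool_rot: [3.141, 0.0, -0.003]
contact_force: [1.1, -0.8, 0.5]
opening: 0.0922
grip_force: 0.0
```

```bash
python3 - <<'E'
from h import *
c,T,s=wrist(); I=c["pixels"][:,:,::-1].copy(); cv2.imwrite("pics/w1.png",I)
print(s["tool_pos"].round(4),s["tool_rot"].round(3), proj(c,(.453,.002,.048),T))
go(.45,0.24,.26,0.0)
E
```

```text
[0.4393 0.0078 0.2616] [ 3.141e+00  0.000e+00 -3.000e-03] [255.87685177 153.9340247 ]
pos [0.4394 0.0076 0.2617] yaw -0.004 shift [ 0.163 -3.875  0.026] spin -0.004
```

View pics/w1.png

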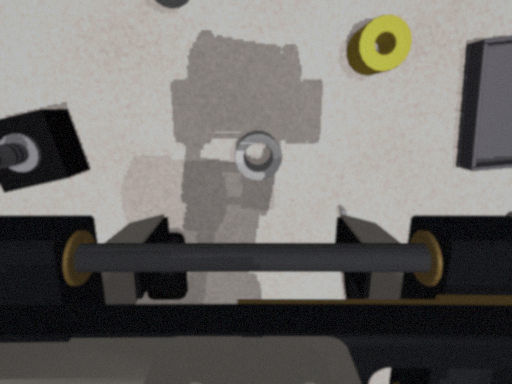

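The wrist view shows the wide collar ring at about (258,155), where it was predicted, with the stand and gauge at the left edge (20,155) and the yellow collar at (385,42).

Request:
step_arm(motion=[[[0.16,-3.9,0],0],[[0.16,-3.9,0],0],[[0.16,-3.9,0],0],[[0.16,-3.9,0],0],[[0.16,-3.9,0],0],[[0.16,-3.9,0],0]])

```text
time: 2.9
tool_pos: [0.4502, 0.2414, 0.2614]
tool_rot: [3.141, 0.0, -0.004]
contact_force: [-1.0, -0.2, -0.5]
opening: 0.0917
grip_force: 0.0
```

```bash
python3 - <<'E'
from h import *
c,T,s=wrist(); I=c["pixels"][:,:,::-1].copy(); cv2.imwrite("pics/w2.png",I)
print(s["tool_pos"].round(4),s["tool_rot"].round(3), proj(c,(.46,.27,.116),T),proj(c,(.46,.27,.056),T))
A=cv2.imread("pics/w1.png")[115:195,210:310]; B=I[60:230,150:330]
hs=lambda X:cv2.cvtColor(X,cv2.COLOR_BGR2HSV)
vis=lambda X,k:cv2.resize(X,None,fx=k,fy=k,interpolation=cv2.INTER_CUBIC)
a=vis(A,4); b=vis(B,2.35)[:400]
h=max(a.shape[0],b.shape[0]); pad=lambda x:cv2.copyMakeBorder(x,0,h-x.shape[0],0,0,cv2.BORDER_CONSTANT)
cv2.imwrite("pics/c2.png",cv2.convertScaleAbs(np.hstack([pad(a),pad(b)])[:600,:800],alpha=1.5))
E
```

```text
[0.4502 0.2414 0.2614] [ 3.141  0.    -0.004] [220.62880128 169.16646881] [225.74198201 158.55920963]
```

View pics/c2.png

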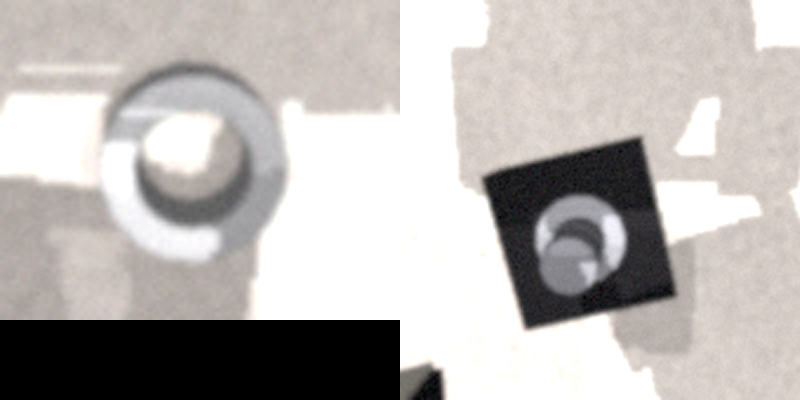

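The left crop shows the wide collar's top rim centred at about (258.0,156.0) in the full image. The right crop shows the gauge's flange centred at about (227.0,161.9) and its handle top at about (221.7,172.8).

```bash
python3 - <<'E'
from h import *
c=robot.read_camera("wrist"); s=robot.observe()
def pose(p,yaw):
    W=np.eye(4);W[:3,:3]=R.from_euler("xyz",[3.141,0,yaw]).as_matrix();W[:3,3]=p;return W@np.array(c["T_tool_cam"])
print("collar",plane(c,(258,156),.048,pose((.4393,.0078,.2616),-.003)).round(4))
T=pose(s["tool_pos"],-.004)
print("flange",plane(c,(227,161.9),.056,T).round(4),"top",plane(c,(221.7,172.8),.116,T).round(4))
I=cv2.cvtColor(c["pixels"],cv2.COLOR_RGB2GRAY)[100:205,180:270]
_,m=cv2.threshold(cv2.GaussianBlur(I,(3,3),0),45,255,0)
m=cv2.copyMakeBorder(m,1,1,1,1,cv2.BORDER_CONSTANT)
for k in cv2.findContours(m,cv2.RETR_CCOMP,2)[0]:
    if 700<cv2.contourArea(k)<3000: print("blob",cv2.boundingRect(k),np.array(cv2.boundingRect(k)[:2])+[179,99],cv2.contourArea(k))
E
```

```text
collar [ 4.506e-01 -4.000e-04  4.800e-02]
flange [0.4563 0.2685 0.056 ] top [0.4566 0.2689 0.116 ]
blob (27, 43, 41, 44) [206 142] 1331.0
```

Request:
step_arm(motion=[[[0.1,-0.46,0.3],0],[[0.1,-0.46,1.2],0],[[0.1,-0.46,2.1],0],[[0.1,-0.46,2.7],0],[[0.1,-0.46,2.9],0],[[0.1,-0.46,2.9],0],[[0.1,-0.46,2.9],0]])

```text
time: 3.88
tool_pos: [0.4573, 0.2706, 0.0894]
tool_rot: [-3.14, -0.003, -0.004]
contact_force: [-0.4, 0.8, 0.2]
opening: 0.0922
grip_force: 0.0
```

Request:
step_arm(motion=[[[0,0,0],0],[[0,0,0],0],[[0,0,0],0],[[0,0,0],0],[[0,0,0],0],[[0,0,0],0],[[0,0,0],0],[[0,0,0],0]], hand=255, squeeze=40)

```text
time: 4.88
tool_pos: [0.4561, 0.2705, 0.0876]
tool_rot: [-3.142, -0.0, -0.003]
contact_force: [0.6, 1.0, -0.6]
opening: 0.0231
grip_force: 40.0
```

Request:
step_arm(motion=[[[0,0,-0.4],0],[[0,0,-0.9],0],[[0,0,-1.3],0],[[0,0,-1.5],0],[[0,0,-1.5],0]])

```text
time: 5.5
tool_pos: [0.4561, 0.2704, 0.1777]
tool_rot: [-3.142, -0.0, -0.003]
contact_force: [-0.1, -0.3, -4.0]
opening: 0.0234
grip_force: 40.0
```

```bash
python3 - <<'E'
from h import *
print(robot.observe()["opening"]); go(.4503,.0015,.178,0)
E
```

```text
0.02344514208085978
pos [0.4561 0.2704 0.1777] yaw -0.003 shift [-0.082  4.483 -0.005] spin -0.003
```

Contact force is -4 N, which matches the 0.4 kg gauge, so it is held. Next I carry it over the wide collar, keeping the acceleration gentle.

Request:
step_arm(motion=[[[0,0.3,0],0],[[-0.03,1.0,0],0],[[-0.04,1.8,0],0],[[-0.05,2.6,0],0],[[-0.06,3.4,0],0],[[-0.08,4.0,0],0],[[-0.08,4.35,0],0],[[-0.08,4.48,0],0],[[-0.08,4.48,0],0],[[-0.08,4.48,0],0]])

```text
time: 6.75
tool_pos: [0.4502, 0.0023, 0.1775]
tool_rot: [-3.141, 0.001, -0.002]
contact_force: [-0.4, 0.0, -4.5]
opening: 0.0235
grip_force: 40.0
```

```bash
python3 - <<'E'
from h import *
c,T,s=wrist(); print(s["tool_pos"].round(4)); W=c["pixels"][:,:,::-1]
cs=robot.read_camera("scene");cd=robot.read_camera("side")
f=lambda I,u,v,w,k:cv2.resize(np.ascontiguousarray(I[v-w:v+w,u-w:u+w]),(k,k),interpolation=cv2.INTER_CUBIC)
cv2.imwrite("pics/w3.png",np.hstack([f(cs["pixels"][:,:,::-1],264,165,40,400),f(cd["pixels"][:,:,::-1],295,210,40,400)]))
for n,c_ in(("scene",cs),("side",cd)): print(n,proj(c_,[*s["tool_pos"][:2],.10]),proj(c_,[*s["tool_pos"][:2],.048]))
E
```

```text
[0.4502 0.0023 0.1775]
scene [264.13456384 156.48900397] [263.8076971  173.95628519]
side [296.14658471 209.69393043] [294.51651742 225.54009904]
```

View pics/w3.png

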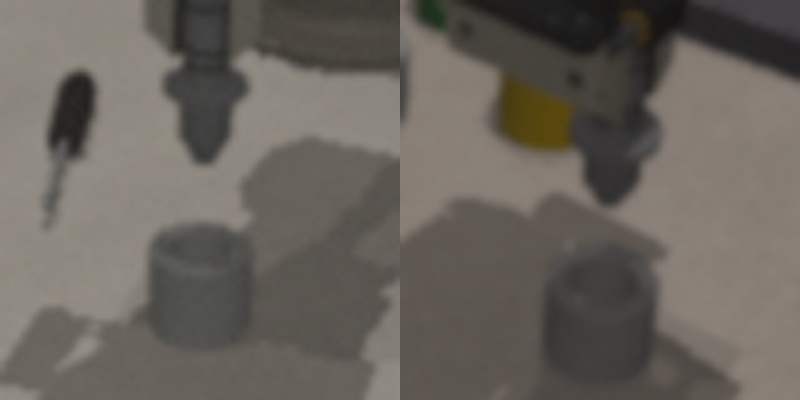

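The nose sits over the bore in both views: gauge and collar columns are 205/202 in scene and 609/602 in side, as expected. Descending.

Request:
step_arm(motion=[[[0,0,0.3],0],[[0,0,0.6],0],[[0,0,0.75],0],[[0,0,0.85],0],[[0,0,0.95],0],[[0,0,1.05],0],[[0,0,1.15],0],[[0,0,1.2],0],[[0,0,1.2],0]])

```text
time: 8.02
tool_pos: [0.4503, 0.0016, 0.1055]
tool_rot: [3.142, 0.0, -0.003]
contact_force: [0.6, 0.5, -2.8]
opening: 0.0231
grip_force: 40.0
```

Request:
step_arm(motion=[[[0,0,0.1],0],[[0,0,0.2],0],[[0,0,0.28],0],[[0,0,0.32],0],[[0,0,0.32],0],[[0,0,0.32],0]])

```text
time: 8.78
tool_pos: [0.4505, 0.0016, 0.0866]
tool_rot: [3.141, -0.0, -0.003]
contact_force: [-0.1, 0.3, -4.6]
opening: 0.0232
grip_force: 40.0
```

Request:
step_arm(motion=[[[0,0,0],0],[[0,0,0],0],[[0,0,0],0],[[0,0,0],0],[[0,0,0],0],[[0,0,0],0]], hand=0)

```text
time: 9.52
tool_pos: [0.4504, 0.0016, 0.0865]
tool_rot: [3.141, -0.0, -0.003]
contact_force: [-1.0, -0.0, -0.8]
opening: 0.0792
grip_force: 0.0
```

Request:
step_arm(motion=[[[0,0,-0.4],0],[[0,0,-1.2],0],[[0,0,-2.0],0],[[0,0,-2.7],0],[[0,0,-2.9],0],[[0,0,-2.9],0]])

```text
time: 10.28
tool_pos: [0.4504, 0.0017, 0.2604]
tool_rot: [3.141, -0.001, -0.003]
contact_force: [-0.5, -0.9, 0.5]
opening: 0.0915
grip_force: 0.0
```

```bash
python3 - <<'E'
from h import *
cs=robot.read_camera("scene");cd=robot.read_camera("side")
f=lambda I,u,v,w,k:cv2.resize(np.ascontiguousarray(I[v-w:v+w,u-w:u+w]),(k,k),interpolation=cv2.INTER_CUBIC)
cv2.imwrite("pics/w4.png",np.hstack([f(cs["pixels"][:,:,::-1],264,165,40,400),f(cd["pixels"][:,:,::-1],295,210,40,400)]))
go(.62,-.08,.26,0)
N=np.array((.662,-.077));Y=np.array((.5695,-.1315));d=Y-N;print("yellow bearing",np.degrees(np.arctan2(*d[::-1])),np.linalg.norm(d))
E
```

```text
pos [0.4497 0.0018 0.259 ] yaw -0.003 shift [ 2.843  1.354 -0.025] spin -0.003
yellow bearing -149.49386775827617 0.10736153873711016
```

View pics/w4.png

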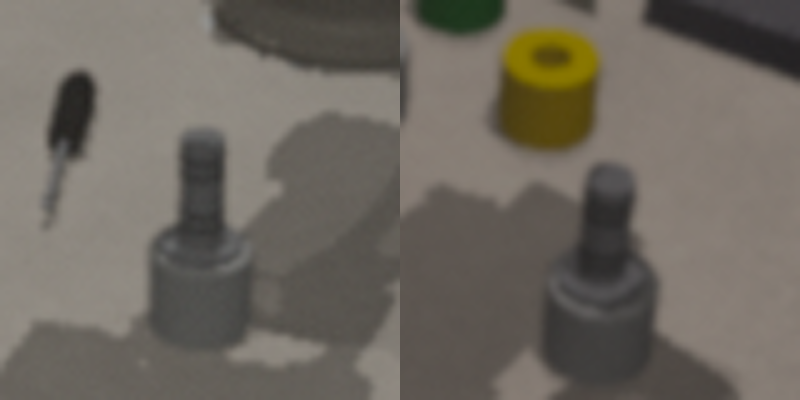

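The gauge is home: its flange sits on the collar top at (202,240) in the left crop and (600,285) in the right crop. Next I measure the narrow collar from above.

Request:
step_arm(motion=[[[0.8,0.4,0],0],[[1.6,0.8,0],0],[[2.4,1.1,0],0],[[3.2,1.3,0],0],[[3.3,1.3,0],0],[[3.3,1.3,0],0],[[3.3,1.3,0],0]])

```text
time: 11.25
tool_pos: [0.6471, -0.0764, 0.2605]
tool_rot: [-3.141, 0.001, -0.003]
contact_force: [-0.3, 0.2, -0.7]
opening: 0.092
grip_force: 0.0
```

```bash
python3 - <<'E'
from h import *
c,T,s=wrist(); print(s["tool_pos"].round(4)); I=c["pixels"][:,:,::-1].copy()
u,v=proj(c,(.662,-.077,.048),T).round().astype(int); print(u,v)
cv2.imwrite("pics/w5.png",cv2.convertScaleAbs(cv2.resize(np.ascontiguousarray(I[v-75:v+75,u-100:u+100]),(800,600),interpolation=cv2.INTER_CUBIC),alpha=1.3))
E
```

```text
[ 0.6471 -0.0764  0.2605]
252 153
```

View pics/w5.png

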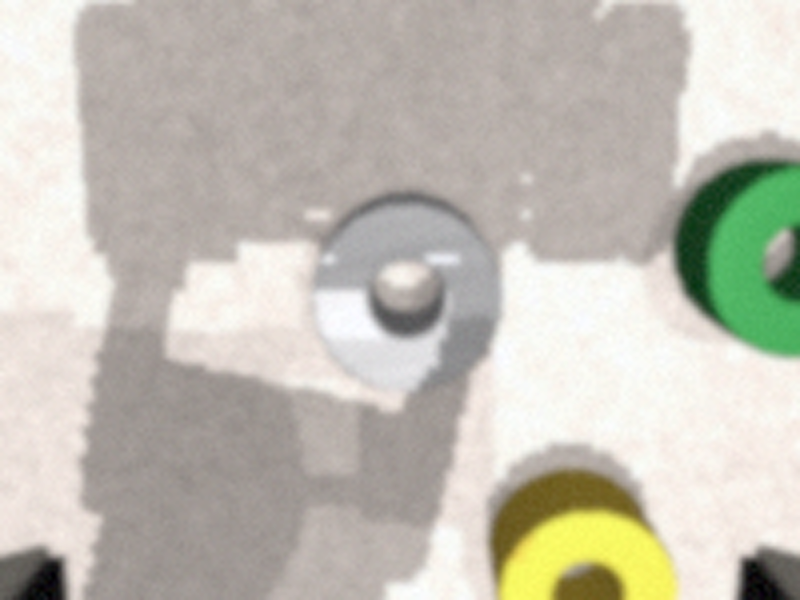

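The small-bored grey collar is centred at crop (407,297), i.e. (253.4,151.9) in the wrist image. Green is at (790,265) and yellow at (585,590), both clear of the fingers.

```bash
python3 - <<'E'
from h import *
c,T,s=wrist(); p=plane(c,(253.4,151.9),.048,T); print(p.round(4)); go(p[0],p[1]+.0018,.034)
E
```

```text
[ 0.6634 -0.0792  0.048 ]
pos [ 0.6473 -0.0765  0.2612] yaw -0.003 shift [0.266 0.013 3.787] spin 0
```

Request:
step_arm(motion=[[[0.26,0.01,0.5],0],[[0.26,0.01,1.3],0],[[0.26,0.01,2.1],0],[[0.26,0.01,2.8],0],[[0.26,0.01,3.4],0],[[0.26,0.01,3.7],0],[[0.26,0.01,3.78],0],[[0.26,0.01,3.78],0]])

```text
time: 12.35
tool_pos: [0.6644, -0.0778, 0.035]
tool_rot: [3.141, -0.002, -0.003]
contact_force: [-0.4, -0.2, 0.3]
opening: 0.0916
grip_force: 0.0
```

Request:
step_arm(motion=[[[0,0,0],0],[[0,0,0],0],[[0,0,0],0],[[0,0,0],0],[[0,0,0],0],[[0,0,0],0],[[0,0,0],0]], hand=255, squeeze=40)

```text
time: 13.22
tool_pos: [0.6638, -0.0777, 0.0339]
tool_rot: [3.141, -0.0, -0.003]
contact_force: [-0.3, 0.1, 2.0]
opening: 0.0553
grip_force: 40.0
```

Request:
step_arm(motion=[[[0,0,-0.4],0],[[0,0,-1.0],0],[[0,0,-1.6],0],[[0,0,-2.0],0],[[0,0,-2.0],0],[[0,0,-2.0],0]])

```text
time: 13.98
tool_pos: [0.6629, -0.0774, 0.1518]
tool_rot: [-3.141, 0.003, -0.003]
contact_force: [-0.4, -0.1, -2.7]
opening: 0.0548
grip_force: 40.0
```

```bash
python3 - <<'E'
from h import *
go(.508,-.319,.154,0)
E
```

```text
pos [ 0.6629 -0.0774  0.1518] yaw -0.003 shift [-2.568  4.035 -0.031] spin -0.003
```

Request:
step_arm(motion=[[[-0.2,0.3,0],0],[[-0.6,0.9,0],0],[[-1.0,1.6,0],0],[[-1.5,2.3,0],0],[[-1.9,3.0,0],0],[[-2.3,3.6,0],0],[[-2.5,3.95,0],0],[[-2.57,4.03,0],0],[[-2.57,4.03,0],0],[[-2.57,4.03,0],0]])

```text
time: 15.22
tool_pos: [0.5091, -0.3179, 0.1535]
tool_rot: [-3.141, 0.0, -0.002]
contact_force: [-0.7, -0.1, -3.1]
opening: 0.0546
grip_force: 40.0
```

```bash
python3 - <<'E'
from h import *
c,T,s=wrist(); print(s["tool_pos"].round(4)); cs=robot.read_camera("side")
I=c["pixels"][:,:,::-1]; J=cs["pixels"][90:240,240:440,::-1]
cv2.imwrite("pics/w6.png",cv2.convertScaleAbs(np.hstack([cv2.resize(np.ascontiguousarray(I),(400,300)),cv2.resize(np.ascontiguousarray(J),(400,300))]),alpha=1.6))
np.save("T.npy",T)
E
```

```text
[ 0.5091 -0.3179  0.1535]
```

View pics/w6.png

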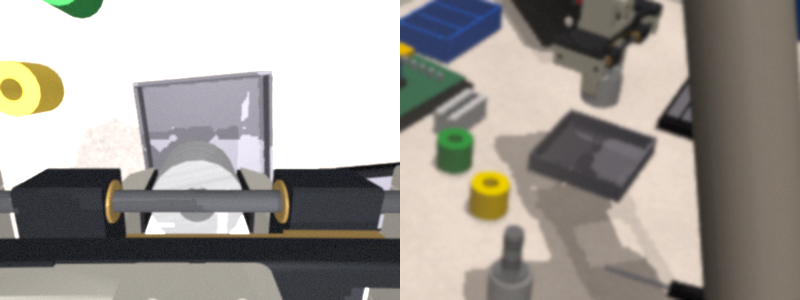

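The left panel shows the tray's far rim from (135,83) to (270,71). The right panel shows the collar still held above the tray. I use the far rim to get the tray centre and heading.

```bash
python3 - <<'E'
from h import *
c=robot.read_camera("wrist"); T=np.load("T.npy")
a,b=[plane(c,np.array(p)*1.28,.03,T) for p in((135,83),(270,71))]
d=(b-a)[:2]; L=np.linalg.norm(d); n=np.array([d[1],-d[0]])/L; n*=-np.sign(n[0])
print(a.round(3),b.round(3),L,"centre",((a+b)[:2]/2+.075*n+[0,.0018]).round(4),"tilt deg",np.degrees(np.arctan2(d[0],-d[1])))
E
```

```text
[ 0.577 -0.253  0.03 ] [ 0.589 -0.396  0.03 ] 0.14315079510228473 centre [ 0.5079 -0.3289] tilt deg 4.722767603993868
```

The tray centre is about (0.508,-0.327). The rim length of 143 mm fits the 150 mm given, within corner-reading error.

Request:
step_arm(motion=[[[0,0.15,0.2],0],[[0,0.15,0.6],0],[[0,0.15,1.0],0],[[0,0.15,1.3],0],[[0,0.15,1.55],0],[[0,0.15,1.72],0],[[0,0.15,1.82],0],[[0,0.15,1.88],0],[[0,0.15,1.88],0],[[0,0.15,1.88],0]])

```text
time: 16.62
tool_pos: [0.509, -0.3281, 0.0414]
tool_rot: [3.141, -0.001, -0.003]
contact_force: [0.2, -0.5, -1.7]
opening: 0.0553
grip_force: 40.0
```

Request:
step_arm(motion=[[[0,0,0.02],0],[[0,0,0.03],0],[[0,0,0.03],0],[[0,0,0.03],0]])

```text
time: 17.12
tool_pos: [0.5087, -0.328, 0.0391]
tool_rot: [3.141, -0.0, -0.003]
contact_force: [0.1, -0.1, -1.6]
opening: 0.0552
grip_force: 40.0
```

Request:
step_arm(motion=[[[0,0,0],0],[[0,0,0],0],[[0,0,0],0],[[0,0,0],0],[[0,0,0],0]], hand=55)

```text
time: 17.75
tool_pos: [0.5087, -0.328, 0.0392]
tool_rot: [3.141, -0.0, -0.003]
contact_force: [-0.3, 0.2, 0.2]
opening: 0.0721
grip_force: 0.0
```

Request:
step_arm(motion=[[[0,0,-0.3],0],[[0,0,-0.9],0],[[0,0,-1.7],0],[[0,0,-2.5],0],[[0,0,-3.0],0],[[0,0,-3.0],0]])

```text
time: 18.5
tool_pos: [0.5098, -0.3287, 0.2233]
tool_rot: [3.137, -0.006, -0.003]
contact_force: [0.0, 0.2, -0.6]
opening: 0.0719
grip_force: 0.0
```

```bash
python3 - <<'E'
from h import *
cs=robot.read_camera("scene");cd=robot.read_camera("side")
cv2.imwrite("pics/w7.png",cv2.convertScaleAbs(np.hstack([cv2.resize(np.ascontiguousarray(c["pixels"][y:y+150,x:x+200,::-1]),(400,300)) for c,x,y in((cs,90,110),(cd,230,120))]),alpha=1.4))
E
```

```text
(no output)
```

View pics/w7.png

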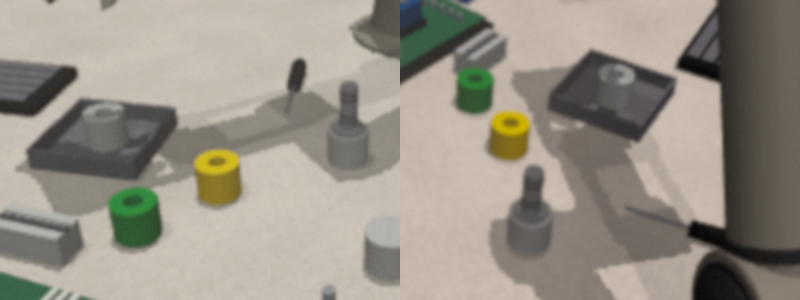

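The narrow collar stands upright in the middle of the tray, at (104,125) and (616,85). The gauge is home in the wide collar at (348,140), and the gripper is clear of everything.

```bash
python3 -c "
from cell import robot
print(robot.hand_in())"
```

```text
the job is handed in; nothing more can be done
None
```

I handed the job in at about 18.5 s: the final pictures show the gauge fully home in the wide-bored collar, the narrow-bored collar upright in the reject tray and the gripper clear, but the hand-in returned no verdict.

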